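# Lay the orange pipe on the cutting stand

## Robot

A 7-joint arm with a two-finger parallel gripper is mounted at the origin on the work surface. World frame = base frame: x ahead of the robot, y to its left, z up, the work surface at z = 0. Lengths are in m, angles in rad, forces in N, time in s.
With the tool pointing down it reaches from about 0.4 to 0.85 m from the base axis. Payload 10.4 kg.
Tool frame: the origin (TCP) lies at the very end of the fingers, on their centre line; the grasp point (between the pads) lies 19 mm behind it (manip.grip_point_offset is the distance from the TCP to the grasp point, in m); z points along the fingers, y is the line along which they close (so a half turn about z gives the same grasp; the last joint's range is limited). The gripper opens to 85 mm and grips with 20 to 120 N. Pads are 22 mm wide; open, the fingers measure 114 mm over their backs; the gripper's body (76 mm by 85 mm) begins 54 mm behind the grasp point. The pads swing forward as they close: fully open they stand 13 mm farther back than shut.
Start: joints at [-1.268, 0.332, -0.065, 1.46, 0.022, 1.35, -0.088], TCP at [0.2, 0.592, 0.231] pointing down, gripper open.
Joint ranges: [-2.6, 2.6], [-0.5, 2.12], [-1.47, 1.34], [0.16, 2.42], [-1.27, 4.41], [0.06, 2.06], [-2.6, 2.6]. Speed limits (rad/s): [2.22, 2.22, 2.79, 2.79, 3.14, 3.14, 3.14].

## Interface

Orientations are given as a unit quaternion [x, y, z, w].
In Python, from workcell import manip gives the robot as it stands. The module is installed in compiled form; this text tells all that it offers.
- The arm moves only by the tool step_arm, never from a script. Its argument "moves" is a list of rows, each a list of 7 numbers: the closure, from 0 (fully open) to 1 (shut), then the shift along the world's x, y, z in mm, then the turn, a rotation vector about the world's x, y, z in rad. In form: [[grip, tx, ty, tz, ax, ay, az], ...]. A call has 1 to 10 rows; each row is the pose to reach, as a shift and turn from the pose commanded when the call began; what a row does not reach only later rows make up. A row lasts 1/10 s, in which the tool goes at most 50 mm and 8.59 degrees, less where a joint would pass 70% of its speed; a pose out of reach is approached as far as the arm can. A call with a gripper value outside its range is refused whole. The fingers move at their own pace and stop on an object; "grip_force" is the grip in N (left out, the last holds). Time passes only in rows, so rows that repeat a pose let the fingers close. It gives the time, the measured TCP pose, the force, the opening and the grip force at its end, in the units of the state.
- manip.get_obs(): the state, without advancing time (a new reading comes with each control period).
- manip.camera(name): name is "scene" or "top"; returns a dict with "image" (420x560x3 uint8, blue, green, red), "K" (3x3 intrinsics, pixels), "rvec" (rotation vector, rad) and "tvec" (3), from world to camera coordinates, as OpenCV has them. Camera axes: x right, y down, z forward; pixel columns grow to the right and rows downward; lengths in m; the calibration is good to about 2 mm. A picture is of the moment at which its call begins. There is no depth.
- manip.hand_in(): hands the job in; it is judged then, once.
The state is a dict: "clock": time; "joint_pos": joint angles; "joint_velocities": joint speeds; "tau": joint torques, N m; "position": TCP position; "ee_rot": TCP orientation; "ft_force": force on the tool from outside, world axes, zero at the start; "torque": the same for the moment, N m; "grip_width": opening from 0.0 (shut) to 1.0 (fully open); "grasp_force": force on a finger pad.
Only numpy, scipy, OpenCV 4.12 (cv2) and the standard library are available. Lean on these libraries where they do the work, as an engineer would, in place of code of your own. Each camera call takes 0.05 s, during which the arm holds its last target. There are 200 camera calls.

## Task

Pull the orange pipe up out of its socket in the yellow rack and lay it level in the two V-shaped rests of the blue cutting stand, ready to be sawn: centred to within about 3 cm, so that both rests carry it and an end sticks out on each side. Set it down gently, do not drop it. Leave the grey and black pipes standing in their sockets, and the green canister and the red screwdriver where they are.

Things in the scene. Friction and masses are not known exactly. Their poses are not given: they have to be found in the camera images.
- orange_pipe: the orange pipe, a plain straight round length, 200 mm long, 32 mm in diameter, about 0.12 kg, standing loose and upright in one of the rack's three sockets (which one varies; it is free by 5 mm all round). Origin: centre of its lower end; its z axis runs along the pipe to its upper end (about 210 mm above the bench at the start).
- orange_pipe_mid (a point): the middle of the orange pipe, on its axis, 100 mm from either end.
- grey_pipe: the light grey pipe, a plain straight round length, 150 mm long, 32 mm in diameter, about 0.09 kg, standing loose and upright in one of the rack's three sockets (which one varies; it is free by 5 mm all round). Origin: centre of its lower end; its z axis runs along the pipe to its upper end (about 160 mm above the bench). To be left standing.
- black_pipe: the black pipe, a plain straight round length, 150 mm long, 32 mm in diameter, about 0.09 kg, standing loose and upright in one of the rack's three sockets (which one varies; it is free by 5 mm all round). Origin: centre of its lower end; its z axis runs along the pipe to its upper end (about 160 mm above the bench). To be left standing.
- rack: fixed rack: dark steel base plate 90 x 320 mm with three yellow square-tube sockets in a row along its y axis, centres at y = -120, 0, +120 mm. Each is 50 mm square outside, 42 inside, open on top; inner floor 10 mm, rim 86 mm above the bench, so 124 mm of the orange pipe stands out, 74 mm of the others. Origin: centre of the plate's underside, z up.
- stand: fixed stand: blue base plate 170 x 90 x 8 mm, origin under its centre, z up. The pipe must lie along its x axis (either way round) in two steel V rests, plates 14 mm thick at x = -65 and +65 mm; free space between and beyond them. Each is a 90 degree V open upward: bottom 45 mm, tips 80 mm above the bench and 35 mm to each side, arms 12 mm thick.
- stand_seat (a point): the point where the middle of the pipe's axis comes to lie when it rests in both Vs: above the stand's origin, 67.6 mm above the bench.
- canister: a small green gas canister with a brass valve, 76 mm in diameter, 154 mm high, 0.6 kg, loose on the bench. Origin: centre of its underside, z up. To be left alone.
- screwdriver: a screwdriver with a red handle, 200 mm long, lying loose on the bench; its x axis runs from the handle to the tip, origin near the middle of its length, on its underside. To be left alone.

How it is judged:
On the way:
1. the orange pipe is pulled right up out of the rack: its lower end is above the socket rims (z of orange_pipe in the frame of rack above 0.09 m and z of orange_pipe_mid in the frame of rack above 0.15 m), for 0.1 s.
At the end, for the whole second after the job is handed in: Orange pipe at rest in both V rests: middle within 30 mm of the stand's along it, 10 mm sideways, 60 to 75 mm up, within 0.1 rad of its x axis, under 0.03 m/s. Grey and black pipes upright in their sockets, canister upright; these and the screwdriver within 30 mm of their starts (x of orange_pipe_mid in the frame of stand between -0.03 and 0.03 m and y of orange_pipe_mid in the frame of stand between -0.01 and 0.01 m and z of orange_pipe_mid in the frame of stand between 0.06 and 0.075 m and angle between the z axis of orange_pipe and the x axis of stand, either way round below 0.1 rad and linear speed of orange_pipe below 0.03 m/s and angle between each of grey_pipe, black_pipe, canister's own z axis and vertical below 0.3 rad and distance of each of grey_pipe, black_pipe, canister, screwdriver from where it was at the start of the episode below 0.03 m); the robot touches nothing.
It fails at once if the grey pipe is shifted more than 30 mm or tipped over (distance of grey_pipe from where it was at the start of the episode above 0.03 m or angle between grey_pipe's own z axis and vertical above 0.3 rad).
It fails at once if the black pipe is shifted more than 30 mm or tipped over (distance of black_pipe from where it was at the start of the episode above 0.03 m or angle between black_pipe's own z axis and vertical above 0.3 rad).
It fails at once if the green canister is shifted more than 30 mm or tipped over (distance of canister from where it was at the start of the episode above 0.03 m or angle between canister's own z axis and vertical above 0.3 rad).
It fails at once if the red screwdriver is shifted more than 30 mm (distance of screwdriver from where it was at the start of the episode above 0.03 m).
It fails at once if the orange pipe is dropped: it moves faster than 1.3 m/s while the fingers do not touch it (linear speed of orange_pipe above 1.3 m/s and contact force between the fingers and orange_pipe below 0.05 N).
It also fails if it takes over 48 s, if anything falls off the work surface, if the arm or the gripper's body presses on something with over 40 N, if the wrist force passes 120 N, or if a joint passes its speed limit or range.

## Working session

There is one attempt and no reset: what is moved stays moved. The work goes in short steps, Python scripts to look and compute and a tool call to move; the robot and the scene stay as the last step left them, time stands still between calls to the robot, and variables do not carry over. Pictures are saved under pics/ and viewed, at most 11 in all, crops included, and the job is handed in when it is done.

Besides the shell and the picture viewer there is one more tool, called after "Request:" by a JSON object that holds its "fn" and its "kwargs". step_arm: Moves the arm, as the interface text tells. Its arguments: {"type":"object","properties":{"moves":{"type":"array","items":{"type":"array","items":{"type":"number"}}},"grip_force":{"type":"number"}},"required":["moves"]}

```bash
mkdir -p pics; cat > h.py <<'E'
import numpy as np, cv2
from workcell import manip
def cam(n):
    c=manip.camera(n); R=cv2.Rodrigues(np.array(c["rvec"],float))[0]; t=np.array(c["tvec"],float).ravel()
    return c["image"],np.array(c["K"],float),R,t
def ray(c,uv):
    _,K,R,t=c; d=R.T@np.linalg.inv(K)@np.array([uv[0],uv[1],1.]); return -R.T@t,d
def onz(c,uv,z):
    o,d=ray(c,uv); return o+d*(z-o[2])/d[2]
def tri(c1,u1,c2,u2):
    o1,d1=ray(c1,u1);o2,d2=ray(c2,u2)
    s=np.linalg.lstsq(np.c_[d1,-d2],o2-o1,rcond=None)[0]
    a,b=o1+s[0]*d1,o2+s[1]*d2
    return (a+b)/2,np.linalg.norm(a-b)
def proj(c,p):
    _,K,R,t=c; q=K@(R@np.array(p,float)+t); return q[:2]/q[2]
E
python3 - <<'E'
from h import *
for n in("scene","top"):
    c=cam(n); cv2.imwrite(f"pics/{n}0.png",c[0]); print(n,-c[2].T@c[3])
o=manip.get_obs(); print(o["clock"],o["position"],o["ee_rot"],manip.grip_point_offset)
E
```

```text
scene [ 1.11475531 -0.42179909  1.08042736]
top [ 0.36298717 -0.02186427  1.34813845]
0.1 [0.19997339 0.59179537 0.23060147] [ 1.62204274e-01  9.86757002e-01 -6.21306936e-04 -7.55479076e-05] 0.0187
```

View pics/scene0.png

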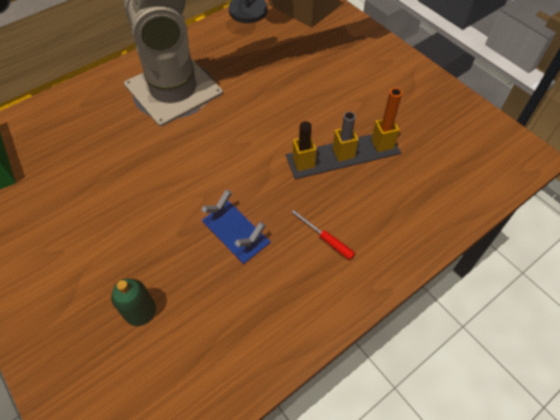

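View pics/top0.png

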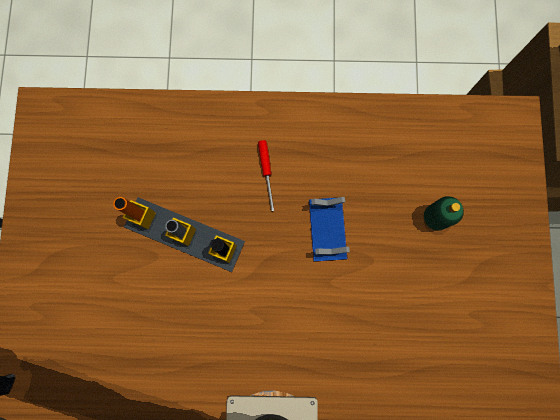

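The scene view shows the orange pipe with its top at (396,92), in the socket farthest from the robot base. The stand is at (236,230) and the screwdriver at (325,235). In the top view the pipe top is at (120,204), the stand at (328,230), the canister at (444,212), and the grey and black pipes at (173,227) and (222,245).

```bash
python3 - <<'E'
from h import *
S=cam("scene");T=cam("top")
def mask(c,lo,hi,roi):
    m=cv2.inRange(cv2.cvtColor(c[0],cv2.COLOR_BGR2HSV),lo,hi); z=np.zeros_like(m); x0,y0,x1,y1=roi; z[y0:y1,x0:x1]=m[y0:y1,x0:x1]; return z
def big(m):
    return max(cv2.findContours(m,cv2.RETR_EXTERNAL,cv2.CHAIN_APPROX_NONE)[0],key=cv2.contourArea)
# stand: blue plate -> plane z=.008
for n,c,roi in(("S",S,(190,180,285,275)),("T",T,(295,185,360,275))):
    b=big(mask(c,(105,120,40),(130,255,255),roi)); pts=np.array([onz(c,p[0],.008)[:2] for p in b])
    r=cv2.minAreaRect((pts*1000).astype(np.float32)); print("stand",n,r)
# orange
for n,c,roi in(("S",S,(370,80,415,130)),("T",T,(105,190,155,230))):
    m=mask(c,(3,150,60),(13,255,255),roi); b=big(m); print("or",n,cv2.minAreaRect(b),cv2.boundingRect(b))
for n,c,roi in(("S",S,(285,110,405,175)),("T",T,(115,190,245,270))):
    m=mask(c,(20,150,60),(35,255,255),roi)
    for b in cv2.findContours(m,cv2.RETR_EXTERNAL,cv2.CHAIN_APPROX_NONE)[0]:
        if cv2.contourArea(b)>30: print("yel",n,cv2.boundingRect(b),cv2.minAreaRect(b))
a=cv2.resize(S[0][75:180,280:410],None,fx=4,fy=4,interpolation=cv2.INTER_CUBIC)
b=cv2.resize(T[0][185:280,100:250],None,fx=5,fy=5,interpolation=cv2.INTER_CUBIC)
cv2.imwrite("pics/a.png",a);cv2.imwrite("pics/b.png",b)
s=np.hstack([cv2.resize(S[0][185:270,195:280],(400,400),interpolation=cv2.INTER_CUBIC),cv2.resize(T[0][188:273,285:370],(400,400),interpolation=cv2.INTER_CUBIC)]); cv2.imwrite("pics/c.png",s)
E
```

```text
stand S ((553.2777099609375, -142.2353515625), (165.52444458007812, 86.64990234375), 4.607227802276611)
stand T ((551.1688232421875, -141.94302368164062), (166.54229736328125, 89.81803894042969), 4.482267379760742)
or S ((392.0, 104.5), (49.0, 44.0), 90.0) (370, 80, 45, 50)
or T ((131.36764526367188, 208.7205810546875), (24.695796966552734, 14.57737922668457), 30.963754653930664) (121, 197, 23, 24)
yel S (294, 140, 22, 30) ((304.5, 154.5), (29.0, 21.0), 90.0)
yel S (334, 130, 24, 30) ((345.17620849609375, 145.06149291992188), (22.81500816345215, 29.061973571777344), 5.19442892074585)
yel S (372, 121, 27, 31) ((384.0882263183594, 137.14706420898438), (23.525955200195312, 29.346811294555664), 14.03624439239502)
yel T (208, 235, 29, 28) ((222.2574005126953, 248.48223876953125), (23.76923370361328, 20.53846549987793), 22.61986541748047)
yel T (165, 218, 31, 28) ((180.387939453125, 231.0948486328125), (25.99867820739746, 20.089887619018555), 23.198589324951172)
yel T (123, 200, 33, 29) ((139.2048797607422, 214.05609130859375), (28.635644912719727, 20.324321746826172), 24.77513885498047)
```

View pics/a.png

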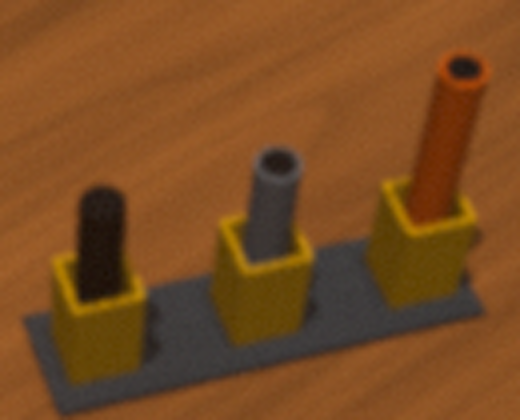

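View pics/b.png

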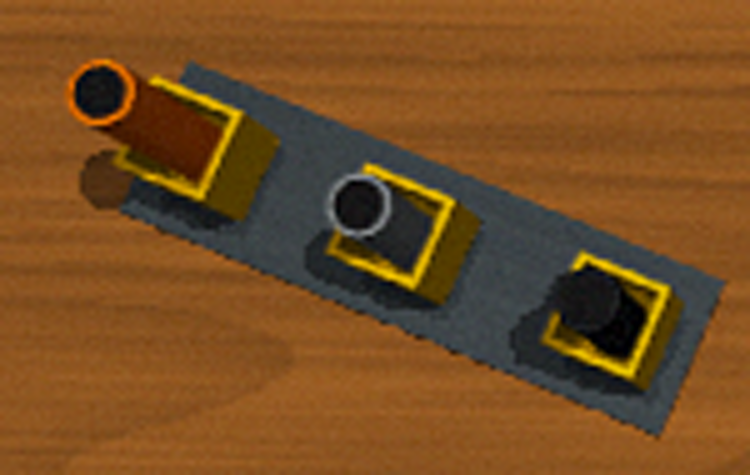

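View pics/c.png

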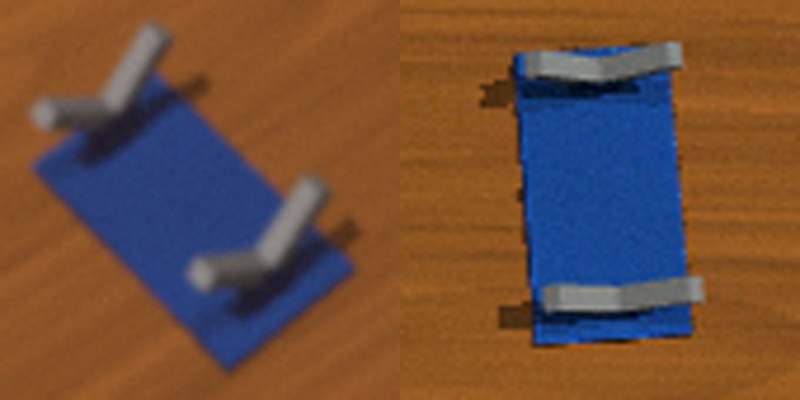

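The crops show the orange pipe top ring at (463,69) in the scene crop and (101,93) in the top crop. The V grooves are at about (112,103) and (266,250) in the scene crop, and (200,68) and (220,296) in the top crop.

```bash
python3 - <<'E'
from h import *
S=cam("scene");T=cam("top")
f=lambda u,s,o:((u[0]+.5)/s-.5+o[0],(u[1]+.5)/s-.5+o[1])
a=lambda u:f(u,4,(280,75)); b=lambda u:f(u,5,(100,185))
k=400/85
cs=lambda u:f(u,k,(195,185)); ct=lambda u:f(u,k,(285,188))
P,e=tri(S,a((463,69)),T,b((101,93)));print("pipe top",P,e)
P2,e=tri(S,a((278,166)),T,b((359,205)));print("grey top",P2,e)
P3,e=tri(S,a((101,203)),T,b((588,300)));print("black top",P3,e)
for s,t in(((112,103),(200,68)),((266,250),(220,296))): print("V",tri(S,cs(s),T,ct(t)))
# rim corners of the orange socket (top view, outer) 
for nm,q in(("or",((150,78),(240,112),(202,200),(113,160))),("gr",((365,165),(453,202),(415,290),(328,252))),("bl",((580,252),(668,290),(632,380),(543,340)))):
    print("rim",nm,np.mean([onz(T,b(x),.086) for x in q],0))
print("rim tri",tri(S,a((477,216)),T,b((240,112))),tri(S,a((405,238)),T,b((202,200))))
# axis check: vertical through top projected at z=.1
for z in(.1,.15):print(z,(proj(S,(P[0],P[1],z))-[280,75])*4+1.5,(proj(T,(P[0],P[1],z))-[100,185])*5+2)
for p in((.553,-.142),):
    for th in(4.55,): print("seat rel base",p)
E
```

```text
pipe top [0.57480494 0.35869351 0.21055623] 4.187148522182458e-05
grey top [0.53175556 0.24761187 0.1584418 ] 0.0002471131067728042
black top [0.48758    0.13512865 0.16076704] 0.00011406983249844692
V (array([ 0.58030167, -0.15337248,  0.17801718]), np.float64(0.06027515708023915))
V (array([ 0.52463129, -0.12817091, -0.09102258]), np.float64(0.08098977969457832))
rim or [0.57552556 0.35999227 0.086     ]
rim gr [0.53100644 0.24753295 0.086     ]
rim bl [0.48781515 0.13574267 0.086     ]
rim tri (array([0.60141348, 0.34382219, 0.09844336]), np.float64(0.04539051360200986)) (array([0.554351  , 0.36586839, 0.0244209 ]), np.float64(0.007892049227361897))
0.1 [431.4383137  188.60481155] [170.70133368 134.07011213]
0.15 [445.15689532 136.6671959 ] [140.73809388 116.41701907]
seat rel base (0.553, -0.142)
```

```bash
cat >> h.py <<'E'
from scipy.spatial.transform import Rotation as Ro
def pose(G,psi,tilt,flip=False,back=0):
    """tool z: heading psi, tilt from vertical (deg); y horizontal; grasp point G, backed off"""
    p,t=np.radians([psi,tilt]); z=np.array([np.cos(p)*np.sin(t),np.sin(p)*np.sin(t),-np.cos(t)])
    y=np.array([-np.sin(p),np.cos(p),0])*(-1 if flip else 1)
    R=np.c_[np.cross(y,z),y,z]; return np.array(G)+z*(.0187-back),Ro.from_matrix(R)
def delta(p,R,p0=None,R0=None):
    o=manip.get_obs()
    if p0 is None:p0,R0=np.array(o["position"]),Ro.from_quat(o["ee_rot"])
    d=(R*R0.inv()).as_rotvec()
    print("t",o["clock"],"shift mm",((p-p0)*1000).round(1),"rot",d.round(4),"deg",np.degrees(np.linalg.norm(d)).round(1))
E
python3 - <<'E'
from h import *
S=cam("scene");T=cam("top"); k=400/85
f=lambda u,s,o:((u[0]+.5)/s-.5+o[0],(u[1]+.5)/s-.5+o[1])
for s,t in(((266,250),(200,68)),((112,103),(220,296))): print("V",tri(S,f(s,k,(195,185)),T,f(t,k,(285,188))))
delta(*pose((.45,.33,.24),15,0))
delta(*pose((.575,.359,.125),15,50,back=.1))
E
```

```text
V (array([ 0.61721618, -0.13598011,  0.0543724 ]), np.float64(0.001877612970744451))
V (array([ 0.48960252, -0.14755817,  0.04942349]), np.float64(0.002233052932850004))
t 0.4 shift mm [ 250.  -262.1   -9.9] rot [ 2.000e-04 -0.000e+00  5.876e-01] deg 33.7
t 0.4 shift mm [ 314.8 -249.2  -54. ] rot [-0.0281 -0.8842  0.5494] deg 59.7
```

Request:
{"fn": "step_arm", "kwargs": {"moves": [[0,60,-65,10,0,0,0.15],[0,125,-130,10,0,0,0.3],[0,190,-200,10,0,0,0.45],[0,250,-262,10,0,0,0.5876],[0,250,-262,10,0,0,0.5876],[0,250,-262,10,0,0,0.5876],[0,250,-262,10,0,0,0.5876],[0,250,-262,10,0,0,0.5876],[0,250,-262,10,0,0,0.5876],[0,250,-262,10,0,0,0.5876]]}}

```text
clock: 1.4
position: [0.4498, 0.3304, 0.2413]
ee_rot: [-0.13, 0.991, 0.0, -0.0]
ft_force: [-0.4, 1.1, -0.0]
grip_width: 0.994
grasp_force: 0.0
```

```bash
python3 - <<'E'
from h import *
print(np.round(manip.get_obs()["joint_pos"],2))
delta(*pose((.575,.359,.165),15,50,back=.1))
E
```

```text
[-0.79  0.18  0.09  1.63 -0.02  1.33  1.13]
t 1.4 shift mm [ 65.1  12.5 -24.1] rot [ 2.253e-01 -8.433e-01  1.000e-04] deg 50.0
```

Request:
{"fn": "step_arm", "kwargs": {"moves": [[0,10,2,-4,0.035,-0.13,0],[0,22,4,-8,0.07,-0.26,0],[0,33,6,-12,0.105,-0.39,0],[0,43,8,-16,0.14,-0.52,0],[0,54,10,-20,0.175,-0.65,0],[0,65,12,-24,0.2253,-0.8433,0],[0,65,12,-24,0.2253,-0.8433,0],[0,65,12,-24,0.2253,-0.8433,0],[0,65,12,-24,0.2253,-0.8433,0],[0,65,12,-24,0.2253,-0.8433,0]]}}

```text
clock: 2.4
position: [0.5143, 0.3433, 0.2177]
ee_rot: [-0.119, 0.899, 0.055, 0.419]
ft_force: [0.3, 0.2, 0.7]
grip_width: 1.003
grasp_force: 0.0
```

```bash
python3 - <<'E'
from h import *
print(np.round(manip.get_obs()["joint_pos"],2))
delta(*pose((.575,.359,.165),15,50,back=.1))
delta(*pose((.575,.359,.125),15,50,back=.1))
delta(*pose((.575,.359,.125),15,50))
E
```

```text
[-0.85 -0.07 -0.08  2.22  1.15  0.54  0.01]
t 2.4 shift mm [ 0.5 -0.4 -0.4] rot [ 0.0003 -0.0003 -0.0015] deg 0.1
t 2.4 shift mm [  0.5  -0.4 -40.4] rot [ 0.0003 -0.0003 -0.0015] deg 0.1
t 2.4 shift mm [  74.5   19.4 -104.7] rot [ 0.0003 -0.0003 -0.0015] deg 0.1
```

Request:
{"fn": "step_arm", "kwargs": {"moves": [[0,0,0,-20,0,0,0],[0,0,0,-40,0,0,0],[0,15,4,-53,0,0,0],[0,30,8,-66,0,0,0],[0,45,12,-79,0,0,0],[0,60,16,-92,0,0,0],[0,74.5,19.4,-104.7,0,0,0],[0,74.5,19.4,-104.7,0,0,0],[0,74.5,19.4,-104.7,0,0,0]]}}

```text
clock: 3.3
position: [0.5895, 0.3619, 0.1129]
ee_rot: [-0.118, 0.899, 0.055, 0.419]
ft_force: [0.0, -0.3, 0.7]
grip_width: 1.0
grasp_force: 0.0
```

```bash
python3 - <<'E'
from h import *
o=manip.get_obs();print(np.round(o["joint_pos"],2),o["ft_force"])
delta(*pose((.575,.359,.125),15,50))
S=cam("scene");T=cam("top")
cv2.imwrite("pics/d.png",np.hstack([cv2.resize(S[0][60:180,280:420],(400,343)),cv2.resize(T[0][180:283,90:210],(400,343))]))
E
```

```text
[-0.8   0.25 -0.02  2.14  1.67  0.43 -0.49] [ 0.02353765 -0.27739279  0.66296658]
t 3.3 shift mm [-0.7  0.9  0. ] rot [0.0006 0.0002 0.0005] deg 0.0
```

View pics/d.png

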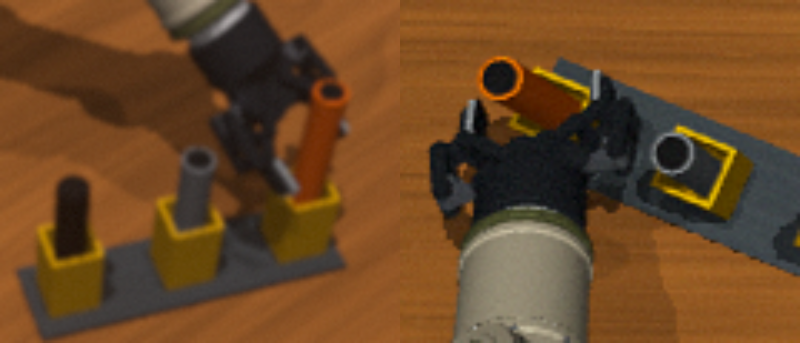

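The open fingers straddle the orange pipe (ring at (330,92) in the scene crop, (500,77) in the top crop), clear of the grey pipe. Close, then lift.

Request:
{"fn": "step_arm", "kwargs": {"moves": [[1,0,0,0,0,0,0],[1,0,0,0,0,0,0],[1,0,0,0,0,0,0],[1,0,0,0,0,0,0],[1,0,0,0,0,0,0],[1,0,0,0,0,0,0],[1,0,0,0,0,0,0],[1,0,0,0,0,0,0],[1,0,0,0,0,0,0],[1,0,0,0,0,0,0]], "grip_force": 60}}

```text
clock: 4.4
position: [0.5897, 0.3619, 0.113]
ee_rot: [-0.118, 0.898, 0.055, 0.419]
ft_force: [-1.8, 0.1, 4.9]
grip_width: 0.361
grasp_force: 59.0
```

Request:
{"fn": "step_arm", "kwargs": {"moves": [[1,0,0,10,0,0,0],[1,0,0,25,0,0,0],[1,0,0,45,0,0,0],[1,0,0,65,0,0,0],[1,0,0,85,0,0,0],[1,0,0,105,0,0,0],[1,0,0,125,0,0,0],[1,0,0,145,0,0,0],[1,0,0,160,0,0,0],[1,0,0,160,0,0,0]]}}

```text
clock: 5.4
position: [0.59, 0.3614, 0.2742]
ee_rot: [-0.118, 0.898, 0.055, 0.42]
ft_force: [0.6, -0.7, -1.4]
grip_width: 0.363
grasp_force: 59.1
```

```bash
python3 - <<'E'
from h import *
o=manip.get_obs();print(np.round(o["joint_pos"],2),o["ft_force"],o["position"])
S=cam("scene");T=cam("top")
cv2.imwrite("pics/e.png",np.hstack([cv2.resize(S[0][10:190,270:450],(400,400)),cv2.resize(T[0][130:290,50:210],(400,400))]))
E
```

```text
[-0.77  0.01 -0.05  2.01  0.94  0.53  0.32] [ 0.62008306 -0.65815403 -1.43165365] [0.58997458 0.3614487  0.27424954]
```

View pics/e.png

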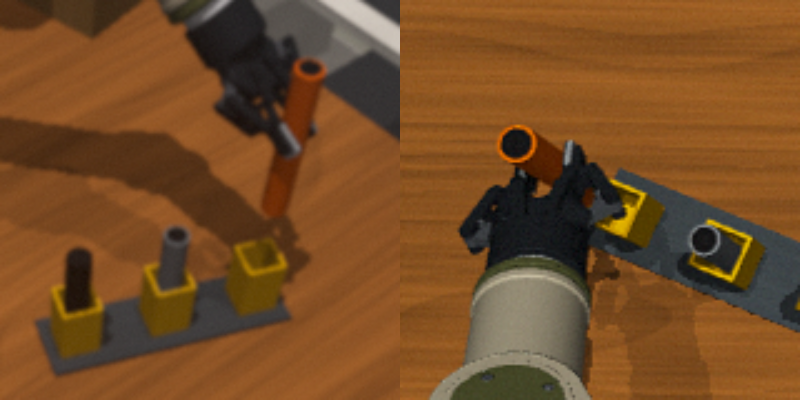

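The pipe is out (upper ring at (310,68) in the scene crop, lower end at (275,212), socket empty), still vertical in the grip. Next come the swing over, the spin and the tilt.

```bash
python3 - <<'E'
from h import *
w1=pose((.50,.10,.36),-80,0); w2=pose((.5375,-.1432,.175),4.6,40,flip=True)
delta(*w1); delta(*w2,*w1)
E
```

```text
t 5.5 shift mm [ -89.3 -260.9   70. ] rot [ 0.5244  0.8203 -1.5411] deg 104.4
t 5.5 shift mm [  49.5 -242.2 -180.6] rot [ 0.6191 -0.4785 -1.5901] deg 101.5
```

Request:
{"fn": "step_arm", "kwargs": {"moves": [[1,0,0,35,0,0,0],[1,0,0,70,0.03,0.05,-0.1],[1,-9,-26,75,0.07,0.11,-0.21],[1,-20,-55,75,0.11,0.17,-0.33],[1,-30,-85,75,0.15,0.23,-0.45],[1,-40,-115,75,0.19,0.3,-0.57],[1,-50,-145,75,0.23,0.37,-0.69],[1,-60,-175,75,0.28,0.44,-0.82],[1,-70,-205,75,0.32,0.5,-0.94],[1,-80,-235,75,0.36,0.56,-1.06]]}}

```text
clock: 6.5
position: [0.5087, 0.1252, 0.3461]
ee_rot: [0.437, 0.887, 0.017, 0.15]
ft_force: [1.1, 0.2, -1.6]
grip_width: 0.357
grasp_force: 59.2
```

```bash
python3 - <<'E'
from h import *
print(np.round(manip.get_obs()["joint_pos"],2))
delta(*pose((.50,.10,.36),-80,0))
E
```

```text
[-0.62 -0.12  0.13  1.75  0.25  1.31  0.13]
t 6.5 shift mm [ -8.7 -25.2  -4.8] rot [ 0.168   0.255  -0.4759] deg 32.4
```

Request:
{"fn": "step_arm", "kwargs": {"moves": [[1,-2,-6,-1,0.04,0.06,-0.12],[1,-4,-12,-2,0.08,0.12,-0.24],[1,-6,-18,-3,0.12,0.18,-0.36],[1,-8,-25,-5,0.168,0.255,-0.4759],[1,-8,-25,-5,0.168,0.255,-0.4759]]}}

```text
clock: 7.0
position: [0.5022, 0.0984, 0.3404]
ee_rot: [0.644, 0.765, -0.001, 0.001]
ft_force: [0.7, 0.3, -1.2]
grip_width: 0.357
grasp_force: 59.4
```

Request:
{"fn": "step_arm", "kwargs": {"moves": [[1,3,-18,0,0.05,-0.04,-0.12],[1,7,-36,0,0.1,-0.08,-0.25],[1,11,-60,0,0.15,-0.12,-0.38],[1,15,-85,0,0.2,-0.155,-0.51],[1,20,-110,-10,0.25,-0.19,-0.64],[1,25,-135,-20,0.3,-0.23,-0.77],[1,30,-160,-35,0.35,-0.27,-0.9],[1,35,-185,-50,0.4,-0.31,-1.03],[1,40,-210,-70,0.45,-0.35,-1.16],[1,45,-230,-90,0.5,-0.39,-1.29]]}}

```text
clock: 8.0
position: [0.5458, -0.1296, 0.251]
ee_rot: [0.936, 0.197, 0.291, -0.006]
ft_force: [1.0, 0.9, -0.7]
grip_width: 0.361
grasp_force: 59.4
```

```bash
python3 - <<'E'
from h import *
print(np.round(manip.get_obs()["joint_pos"],2))
delta(*pose((.5375,-.1432,.175),4.6,40,flip=True))
E
```

```text
[-0.22 -0.21  0.5   2.08 -0.27  0.74 -0.7 ]
t 8.0 shift mm [  3.6 -12.7 -90.3] rot [ 0.1273 -0.0897 -0.2961] deg 19.2
```

Request:
{"fn": "step_arm", "kwargs": {"moves": [[1,1,-4,-20,0.04,-0.03,-0.1],[1,2,-8,-40,0.08,-0.06,-0.2],[1,3,-13,-60,0.1273,-0.0897,-0.2961],[1,4,-13,-75,0.1273,-0.0897,-0.2961],[1,4,-13,-85,0.1273,-0.0897,-0.2961],[1,4,-13,-90,0.1273,-0.0897,-0.2961],[1,4,-13,-90,0.1273,-0.0897,-0.2961],[1,4,-13,-90,0.1273,-0.0897,-0.2961]]}}

```text
clock: 8.8
position: [0.5506, -0.141, 0.1628]
ee_rot: [0.939, 0.04, 0.342, -0.015]
ft_force: [1.0, -0.8, -1.2]
grip_width: 0.36
grasp_force: 59.4
```

```bash
python3 - <<'E'
from h import *
print(np.round(manip.get_obs()["joint_pos"],2))
delta(*pose((.5375,-.1432,.175),4.6,40,flip=True))
S=cam("scene");T=cam("top")
cv2.imwrite("pics/f.png",np.hstack([cv2.resize(S[0][130:280,180:330],(400,400),interpolation=cv2.INTER_CUBIC),cv2.resize(T[0][150:300,250:400],(400,400),interpolation=cv2.INTER_CUBIC)]))
E
```

```text
[-0.28 -0.14  0.58  2.29 -0.52  0.37 -0.73]
t 8.8 shift mm [-1.1 -1.2 -2.1] rot [ 0.0002 -0.0003 -0.0055] deg 0.3
```

View pics/f.png

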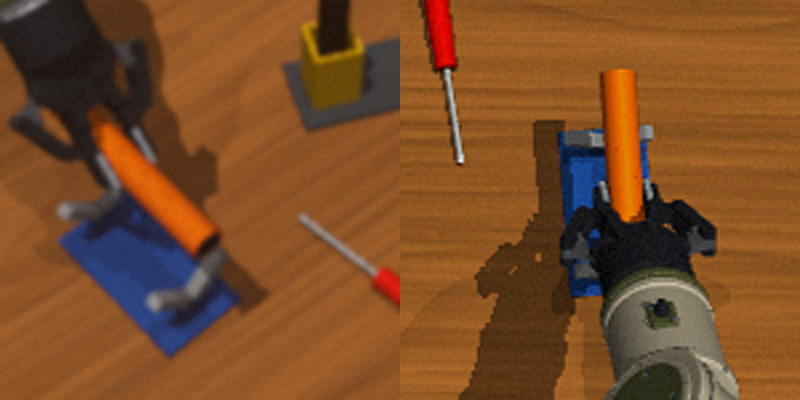

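The pipe is held level above the stand: far end at about (208,245) in the scene crop and (619,70) in the top crop, lined up with the Vs. Now a numeric check of the far end.

```bash
python3 - <<'E'
from h import *
S=cam("scene");T=cam("top")
o=manip.get_obs();R=Ro.from_quat(o["ee_rot"]).as_matrix();G=np.array(o["position"])-.0187*R[:,2];print("G",G)
def ax(c,roi):
    x0,y0,x1,y1=roi; h=cv2.cvtColor(c[0],cv2.COLOR_BGR2HSV); m=np.zeros(h.shape[:2],np.uint8)
    m[y0:y1,x0:x1]=cv2.inRange(h,(5,225,150),(14,255,255))[y0:y1,x0:x1]
    b=max(cv2.findContours(m,cv2.RETR_EXTERNAL,cv2.CHAIN_APPROX_NONE)[0],key=cv2.contourArea)
    return cv2.minAreaRect(b),cv2.boxPoints(cv2.minAreaRect(b)).round(1).tolist()
print(ax(T,(320,165,345,235)));print(ax(S,(205,165,270,230)))
e=tri(S,(180+207/2.667,130+245/2.667),T,(250+219/2.667,150+70/2.667));print("end tri",e)
d=np.array([np.cos(np.radians(4.6)),np.sin(np.radians(4.6)),0])
for s in(.02,.06,.115): p=G+s*d;print(s,proj(T,p),proj(S,p))
E
```

```text
G [ 0.53879597 -0.14255768  0.17753291]
(((330.44146728515625, 204.03384399414062), (56.260406494140625, 4.446386337280273), 86.53176879882812), [[326.5, 176.10000610351562], [331.0, 175.8000030517578], [334.3999938964844, 232.0], [329.8999938964844, 232.1999969482422]])
(((235.75003051757812, 199.25001525878906), (56.56854248046875, 12.020814895629883), 45.0), [[211.5, 183.5], [220.0, 175.0], [260.0, 215.0], [251.5, 223.5]])
end tri (array([ 0.65565012, -0.13696234,  0.18156826]), np.float64(0.0011485900425836906))
0.02 [333.41696553 216.12570629] [230.83286199 194.80110676]
0.06 [332.06855962 199.68793934] [242.10803946 205.72341712]
0.115 [330.24052977 177.40330778] [258.17611659 221.2886289 ]
```

Request:
{"fn": "step_arm", "kwargs": {"moves": [[1,-2,0,-15,0,0,0.025],[1,-2,0,-30,0,0,0.025],[1,-2,0,-45,0,0,0.025],[1,-2,0,-60,0,0,0.025],[1,-2,0,-75,0,0,0.025],[1,-2,0,-88,0,0,0.025],[1,-2,0,-95,0,0,0.025],[1,-2,0,-98,0,0,0.025],[1,-2,0,-100,0,0,0.025],[1,-2,0,-100,0,0,0.025]]}}

```text
clock: 10.0
position: [0.5435, -0.1486, 0.063]
ee_rot: [0.943, 0.056, 0.329, -0.01]
ft_force: [0.4, -0.4, -1.8]
grip_width: 0.358
grasp_force: 59.5
```

```bash
python3 - <<'E'
from h import *
o=manip.get_obs();print(np.round(o["joint_pos"],2),o["ft_force"])
delta(*pose((.5375,-.1432,.0676),4.6,40,flip=True))
S=cam("scene");T=cam("top")
cv2.imwrite("pics/g.png",np.hstack([cv2.resize(S[0][150:280,180:310],(400,400),interpolation=cv2.INTER_CUBIC),cv2.resize(T[0][160:290,270:400],(400,400),interpolation=cv2.INTER_CUBIC)]))
E
```

```text
[ 0.35  0.11 -0.01  2.32 -1.26  0.28  0.06] [ 0.38899179 -0.35705332 -1.83589358]
t 10.0 shift mm [ 6.   6.4 -9.7] rot [ 0.0213 -0.0261 -0.0315] deg 2.6
```

View pics/g.png

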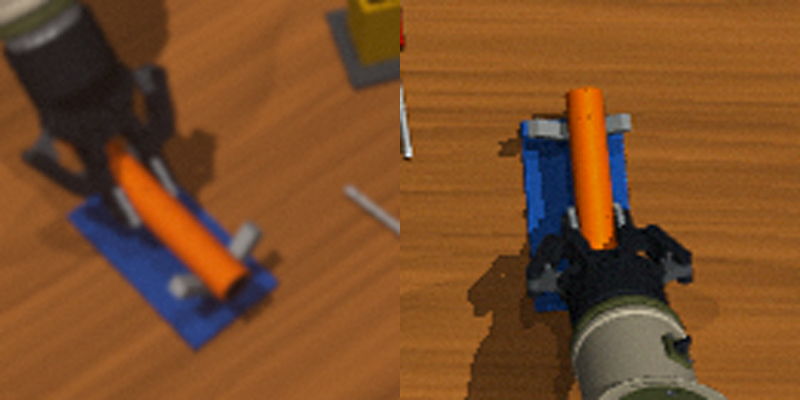

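The far end overhangs its V and the pipe is roughly centred, but the wrist has run into the joint 5 limit, leaving it 6 mm off. I'll back up and come down slightly farther out, within the centring tolerance.

Request:
{"fn": "step_arm", "kwargs": {"moves": [[1,6,3,15,0.01,-0.01,-0.01],[1,14,6,35,0.02,-0.026,-0.03],[1,22,8,50,0.0213,-0.026,-0.03],[1,22,8,50,0.0213,-0.026,-0.03],[1,22,8,50,0.0213,-0.026,-0.03],[1,22,8,50,0.0213,-0.026,-0.03]]}}

```text
clock: 10.7
position: [0.5646, -0.1402, 0.1118]
ee_rot: [0.939, 0.038, 0.341, -0.014]
ft_force: [-0.5, 0.5, -0.8]
grip_width: 0.361
grasp_force: 59.5
```

```bash
python3 - <<'E'
from h import *
o=manip.get_obs();print(np.round(o["joint_pos"],2),o["ft_force"])
for s in (0,.018):
  G=np.array([.5375,-.1432,.1176])+s*np.array([.997,.08,0])
  delta(*pose(G,4.6,40,flip=True))
E
```

```text
[ 0.28  0.03  0.03  2.28 -0.98  0.3  -0.3 ] [-0.5102683   0.54553158 -0.83236467]
t 10.7 shift mm [-15.1  -2.1  -8.6] rot [-0.0007 -0.0017 -0.002 ] deg 0.2
t 10.7 shift mm [ 2.9 -0.6 -8.6] rot [-0.0007 -0.0017 -0.002 ] deg 0.2
```

Request:
{"fn": "step_arm", "kwargs": {"moves": [[1,3,0,-10,0,0,0],[1,3,-0.5,-20,0,0,0],[1,3,-0.5,-30,0,0,0],[1,3,-0.5,-40,0,0,0],[1,3,-0.5,-46,0,0,0],[1,3,-0.5,-48,0,0,0],[1,3,-0.5,-48,0,0,0]]}}

```text
clock: 11.4
position: [0.5669, -0.142, 0.0633]
ee_rot: [0.939, 0.037, 0.341, -0.015]
ft_force: [-0.2, -1.1, -1.2]
grip_width: 0.357
grasp_force: 59.5
```

```bash
python3 - <<'E'
from h import *
o=manip.get_obs();print(np.round(o["joint_pos"],2),o["ft_force"])
G=np.array([.5375,-.1432,.0676])+.018*np.array([.997,.08,0])
delta(*pose(G,4.6,40,flip=True))
E
```

```text
[ 0.76  0.18 -0.46  2.28 -1.26  0.19  0.03] [-0.23454884 -1.10211683 -1.18920472]
t 11.4 shift mm [  0.6   1.2 -10. ] rot [-0.0022 -0.0025  0.0013] deg 0.2
```

Request:
{"fn": "step_arm", "kwargs": {"moves": [[1,0.5,1,-2,0,0,0],[1,0.5,1,-4,0,0,0],[1,0.5,1,-6,0,0,0],[1,0.5,1,-7,0,0,0],[1,0.5,1,-8,0,0,0],[1,0.5,1,-8,0,0,0]]}}

```text
clock: 12.0
position: [0.5685, -0.14, 0.0566]
ee_rot: [0.939, 0.038, 0.341, -0.014]
ft_force: [-1.0, -0.3, -1.6]
grip_width: 0.361
grasp_force: 59.5
```

```bash
python3 - <<'E'
from h import *
o=manip.get_obs();print(np.round(o["joint_pos"],2),o["ft_force"],o["torque"])
G=np.array([.5375,-.1432,.0676])+.018*np.array([.997,.08,0])
delta(*pose(G,4.6,40,flip=True))
E
```

```text
[ 0.89  0.21 -0.6   2.27 -1.26  0.15  0.05] [-1.03000269 -0.27192483 -1.58953555] [-0.03033393  0.82882432  0.02646805]
t 12.0 shift mm [-1.1 -0.8 -3.3] rot [-0.0005 -0.0009 -0.0015] deg 0.1
```

Request:
{"fn": "step_arm", "kwargs": {"moves": [[1,-1,-1,-1,0,0,0],[1,-1,-1,-2,0,0,0],[1,-1,-1,-3,0,0,0],[1,-1,-1,-3.5,0,0,0],[1,-1,-1,-3.5,0,0,0]]}}

```text
clock: 12.5
position: [0.5682, -0.1409, 0.0541]
ee_rot: [0.939, 0.039, 0.342, -0.014]
ft_force: [-6.6, 0.9, 10.7]
grip_width: 0.356
grasp_force: 60.1
```

```bash
python3 - <<'E'
from h import *
o=manip.get_obs();print(np.round(o["joint_pos"],2),o["ft_force"],o["torque"])
G=np.array([.5375,-.1432,.0676])+.018*np.array([.997,.08,0])
delta(*pose(G,4.6,40,flip=True))
S=cam("scene");T=cam("top")
cv2.imwrite("pics/i.png",np.hstack([cv2.resize(S[0][160:270,190:300],(400,400),interpolation=cv2.INTER_CUBIC),cv2.resize(T[0][170:280,280:390],(400,400),interpolation=cv2.INTER_CUBIC)]))
E
```

```text
[ 0.95  0.23 -0.66  2.27 -1.26  0.14  0.07] [-6.6331154   0.94131805 10.6862408 ] [0.24205257 0.36308069 0.66853136]
t 12.5 shift mm [-0.8  0.1 -0.8] rot [ 0.0001  0.0008 -0.0025] deg 0.2
```

View pics/i.png

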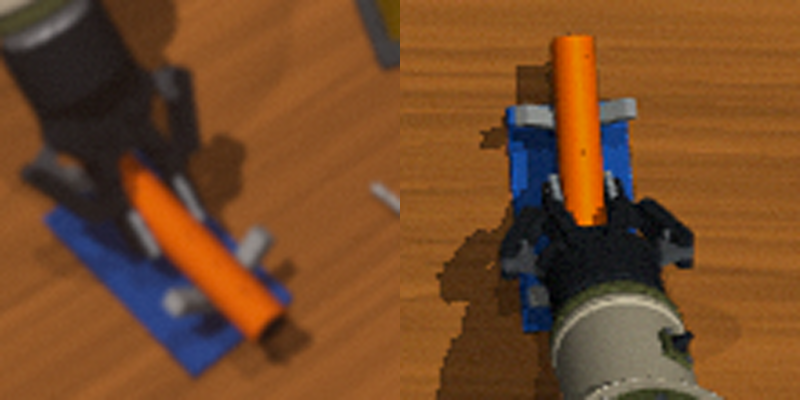

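```bash
python3 - <<'E'
from h import *
S=cam("scene");T=cam("top")
ut=(280+174/3.636,170+37/3.636); us=(190+270/3.636,160+325/3.636)
for z in(.0676,.0836):
    p=onz(T,ut,z); d=p-[.5525,-.142,z]; print(z,p,d@[.997,.08,0],d@[-.08,.997,0])
print(tri(S,us,T,ut))
E
```

```text
0.0676 [ 0.67306156 -0.13750774  0.0676    ] 0.12055925380399862 -0.005166140237060278
0.0836 [ 0.66918726 -0.1360628   0.0836    ] 0.11681217141773834 -0.003415595552742958
(array([ 0.6716878 , -0.13587023,  0.07543586]), np.float64(0.0021327306128223348))
```

Wrist force has gone to +10.7 N, so the pipe is seated. Its far end (574,37) puts the middle about +18 mm along the stand, inside the tolerance. Release.

Request:
{"fn": "step_arm", "kwargs": {"moves": [[0.5,0,0,0,0,0,0],[0.4,0,0,0,0,0,0],[0.3,0,0,0,0,0,0],[0.2,0,0,0,0,0,0],[0.1,0,0,0,0,0,0],[0.1,0,0,0,0,0,0],[0.1,0,0,0,0,0,0],[0.1,0,0,0,0,0,0]]}}

```text
clock: 13.5
position: [0.5677, -0.141, 0.0533]
ee_rot: [0.939, 0.038, 0.342, -0.014]
ft_force: [0.1, -0.7, 1.1]
grip_width: 0.906
grasp_force: 0.0
```

Request:
{"fn": "step_arm", "kwargs": {"moves": [[0.1,0,0,5,0,0,0],[0.1,0,0,15,0,0,0],[0.1,0,0,30,0,0,0],[0.1,0,0,50,0,0,0],[0.1,0,0,75,0,0,0],[0.1,0,0,100,0,0,0],[0.1,0,0,130,0,0,0],[0.1,-20,0,160,0,0,0],[0.1,-30,0,180,0,0,0],[0.1,-30,0,180,0,0,0]]}}

```text
clock: 14.5
position: [0.5381, -0.1418, 0.2368]
ee_rot: [0.938, 0.038, 0.343, -0.012]
ft_force: [-0.3, 0.5, 0.6]
grip_width: 0.902
grasp_force: 0.0
```

```bash
python3 - <<'E'
from h import *
S=cam("scene");T=cam("top"); o=manip.get_obs(); print(o["clock"],o["ft_force"])
cv2.imwrite("pics/j.png",np.hstack([cv2.resize(S[0][100:350,110:360],(400,400),interpolation=cv2.INTER_CUBIC),cv2.resize(T[0][170:270,280:380],(400,400),interpolation=cv2.INTER_CUBIC)]))
E
```

```text
14.6 [-0.59262786  0.67260051 -0.58688646]
```

View pics/j.png

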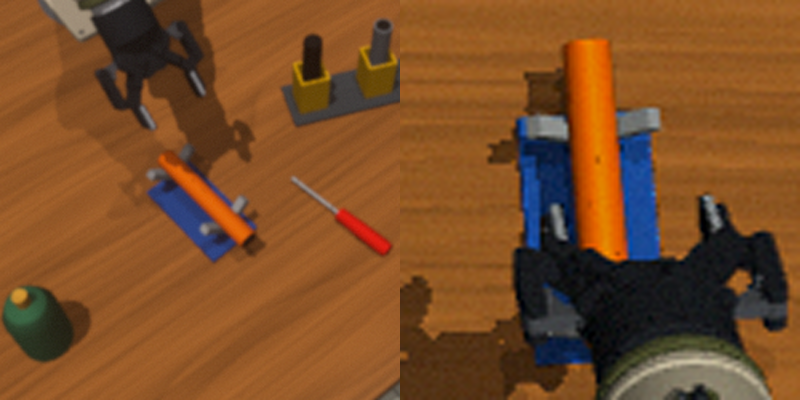

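The pipe rests in both Vs with an end out on each side: scene crop ends at (165,157) and (247,239), far end at (588,41) in the top crop. The other objects are unchanged. One numeric check, then hand in.

```bash
python3 - <<'E'
from h import *
S=cam("scene");T=cam("top")
h=cv2.cvtColor(S[0],cv2.COLOR_BGR2HSV);m=np.zeros(h.shape[:2],np.uint8)
m[190:255,205:270]=cv2.inRange(h,(5,215,110),(14,255,255))[190:255,205:270]
b=max(cv2.findContours(m,cv2.RETR_EXTERNAL,cv2.CHAIN_APPROX_NONE)[0],key=cv2.contourArea)
r=cv2.minAreaRect(b);print(r)
p=onz(S,r[0],.075);d=p-[.5525,-.142,.075];print("mid by scene",d@[.997,.08,0],d@[-.08,.997,0])
for x in(-.08,.12):
    q=np.array([.5525,-.142,.0676])+x*np.array([.997,.08,0]);print(x,proj(S,q),proj(T,q))
p=onz(T,(280+188/4,170+41/4),.08);d=p-[.5525,-.142,.08];print("far end by top",d@[.997,.08,0],d@[-.08,.997,0])
E
```

```text
((237.5, 222.50003051757812), (74.95331573486328, 11.31370735168457), 45.0)
mid by scene 0.020303721095686265 -0.0020313267096234455
-0.08 [213.18224458 198.43015331] [331.98611758 256.19082492]
0.12 [265.21347315 250.32891949] [325.91967454 180.48203291]
far end by top 0.11759590573993484 -0.0015622659695938873
```

```bash
python3 -c "
from workcell import manip
print(manip.hand_in())"
```

```text
the job is handed in; nothing more can be done
None
```

The orange pipe is out of the rack and lying in both V rests of the stand, its middle about 2 cm off centre along the stand (limit 3 cm) and about 2 mm sideways; nothing else looked moved in the last pictures, and the job was handed in at about 15 s with no verdict returned.

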